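# Raise the bowl feeder's drive by four clicks

## Robot

A 7-joint arm with a two-finger parallel gripper is mounted at the origin on a cart in front of the work surface, level with it; the furniture and walls round the work are solid. World frame = base frame: x ahead of the robot, y to its left, z up, the work surface at z = 0. Lengths are in m, angles in degrees, forces in N, time in s.
With the tool pointing down it reaches from about 0.425 to 0.875 m from the base axis. Payload 4.7 kg.
Tool frame: the origin (TCP) lies between the finger pads; the fingertips stand 8 mm ahead of it and the grasp point (between the pads) lies 11 mm behind it (env.tip_extent is the distance from the TCP to the fingertips, in m); z points along the fingers, y is the line along which they close (so a half turn about z gives the same grasp; the last joint's range is limited). The gripper opens to 87 mm and grips with 3 to 60 N. Pads are 19 mm wide; open, the fingers measure 117 mm over their backs; the gripper's body (75 mm by 190 mm) begins 51 mm behind the grasp point.
Start: joints at [-63.249, 18.392, -4.016, 83.108, 1.295, 78.541, -3.26], TCP at [0.284, 0.585, 0.231] pointing down, gripper open.
Joint ranges: [-163.93, 163.93], [-17.29, 119.83], [-79.2, 71.16], [3.27, 140.29], [-89.18, 269.18], [5.43, 117.66], [-154.24, 154.24]. Speed limits (degrees/s): [147.25, 147.25, 180, 180, 180, 180, 180].

## Interface

Orientations are given as [roll, pitch, yaw] about the fixed x, y, z axes, in that order (R = Rz(yaw) Ry(pitch) Rx(roll)).
In Python, from cell import sensors, vision, workorder, env gives the robot as it stands.
- The arm moves only by the tool drive_tool, never from a script. Its argument "moves" is a list of rows, each an object of numbers: "x", "y", "z": the shift along the tool's x, y, z in mm; "rx", "ry", "rz": the turn, a rotation vector about the tool's x, y, z in rad; "fingers": the closure, from -1 (fully open) to 1 (shut). In form: [{"x": .., "y": .., "z": .., "rx": .., "ry": .., "rz": .., "fingers": ..}, ...]. A call has 1 to 20 rows; each row is the pose to reach, as a shift and turn from the pose commanded when the call began, along the tool's axes at that moment; what a row does not reach only later rows make up. A row lasts 1/8 s, in which the tool goes at most 62.5 mm and 10.7 degrees, less where a joint would pass 70% of its speed; a pose out of reach is approached as far as the arm can. A call with a gripper value outside its range is refused whole. The fingers move at their own pace and stop on an object; "force" is the grip in N (left out, the last holds). Time passes only in rows, so rows that repeat a pose let the fingers close. It gives the time, the measured TCP pose, the force, the opening and the grip force at its end, in the units of the state.
- sensors.get_obs(): the state, without advancing time (a new reading comes with each control period).
- vision.read_camera(name): name is "scene" or "top" or "wrist"; returns a dict with "image" (420x560x3 uint8, red, green, blue), "fx", "fy", "cx", "cy" (pixels), "R" (3x3) and "t" (3): a world point X has camera coordinates R X + t. Camera axes: x right, y down, z forward; pixel columns grow to the right and rows downward; lengths in m; the calibration is good to about 2 mm. A picture is of the moment at which its call begins. There is no depth.
- workorder.sign_off(): hands the job in; it is judged then, once.
The state is a dict: "time_s": time; "qpos": joint angles; "joint_velocities": joint speeds; "effort": joint torques, N m; "tool_pos": TCP position; "tool_rot": TCP orientation; "force": force on the tool from outside, world axes, zero at the start; "wrist_torque": the same for the moment, N m; "grip_width": finger opening in m; "grasp_force": force on a finger pad.
Only numpy, scipy, OpenCV 4.12 (cv2) and the standard library are available. Lean on these libraries where they do the work, as an engineer would, in place of code of your own. Each camera call takes 0.05 s, during which the arm holds its last target. There are 200 camera calls.

## Task

The bowl feeder is running slow. On its grey controller, free the dial by pushing the post of the lock lever aside with a fingertip, push the bar of the dial round exactly four clicks clockwise (seen from above) without ever running on to a fifth, then push the lever back fully home so that it locks the dial again. Only push with the closed fingers: grip nothing, go gently on the dial, and leave the loose gauges, nuts and key on and around the controller where they lie.

Things in the scene. Friction and masses are not known exactly. Their poses are not given: they have to be found in the camera images.
- controller: Grey bench controller of the bowl feeder, fixed to the worktop: box 140 (x) x 180 (y) x 60 mm high, aluminium top. Origin: centre of its underside; x to its back (away from the robot at yaw 0), y to its left. On its top: the dial (axis at x +20, y +20 mm), the lock lever right of it (pivot at x -8, y -9.5 mm), a loose ring gauge and a nut front right.
- dial_axis (a point): Point on the dial's vertical axis, 32 mm above the controller's top (92 above the worktop). From below: notched steel rim 64 mm diameter, 2 to 9 mm above the controller's top; black disc 42 mm diameter, up to 13 mm; centred across it a straight black bar 50 mm long, 12 mm thick, 12 to 32 mm above the controller's top. A fingertip pushes the bar's flank near an end.
- pointer_end (a point): Middle of that end face of the dial's bar which has the white line: 25 mm from the dial's axis, 22 mm above the controller's top. The direction from dial_axis to it is the bar's direction. The bar's other end, just as good to push, lies on the far side of the axis.
- dial (a joint): Dial angle, rad, grows clockwise from above. Rests at multiples of 0.314 (20 clicks a turn); 0: white end 72 deg left of controller x. Starts at rest position 0, 1, 2 or 3; range -1.0 to 3.5. A click takes 0.14 N m (6.5 N at 21 mm), most at its start; past half way the dial springs on by itself into the next rest. Lever home: locked, its nose in a gap of the rim; gives 0.03 rad.
- lever_post (a point): Centre of the top of the lock lever's upright black finger post: 12 mm diameter, 8.5 to 28.5 mm above the controller's top, 42 mm from the pivot. The flat steel lever that carries it is 9 mm wide and 2.5 to 8.5 mm above the controller's top.
- lever_pivot (a point): Vertical pivot axis of the lock lever, 12 mm above the controller's top. Its round boss has 16 mm diameter and ends 15 mm above the controller's top.
- lock_lever (a joint): Lock lever angle, rad. 0: home, locked, at its stop, post on the controller's -x side of the pivot. Grows clockwise from above, the post going towards controller +y (left); ends at 0.65. The nose is clear of the rim from 0.2 on. Stays where it is left; about 1.5 N at the post moves it. Goes home only while the dial is in a rest position.
- ring_on_case: Loose steel ring gauge, 38 mm diameter, 12 mm high, lying on the controller's top, front right. Origin: centre of its underside. Not to be moved.
- nut_on_case: Loose flange nut, 23 mm diameter, 12 mm high, on the controller's top in the front right corner. Origin: centre of its underside. Not to be moved.
- plug_front: Loose plug gauge, 98 mm long, 17 mm thick, lying on the worktop in front of the controller. Not to be moved.
- nut_front: Loose flange nut, 23 mm diameter, on the worktop in front of the controller's left end. Not to be moved.
- hex_key_side: Loose hex key, 88 mm long, on the worktop beside the controller's right end. Not to be moved.

How it is judged:
By the outcome, as a careful person would: the job done as asked, in the order asked, and still so for the second after the job is handed in, with the robot touching nothing.
It also fails if it takes over 67 s, if anything falls off the work surface, if the arm or the gripper's body presses on something with over 40 N, if the wrist force passes 120 N, or if a joint passes its speed limit or range.

## Working session

There is one attempt and no reset: what is moved stays moved. The work goes in short steps, Python scripts to look and compute and a tool call to move; the robot and the scene stay as the last step left them, time stands still between calls to the robot, and variables do not carry over. Pictures are saved under pics/ and viewed, at most 10 in all, crops included, and the job is handed in when it is done.

Besides the shell and the picture viewer there is one more tool, called after "Request:" as name([rows], argument=value, ...), one row to a line, values as JSON. drive_tool: Moves the arm, as the interface text tells. Its arguments: {"type":"object","properties":{"moves":{"type":"array"},"force":{"type":"number"}},"required":["moves"]}

```bash
mkdir -p pics; ls; python3 - <<'E'
from cell import sensors,vision,env
import cv2
o=sensors.get_obs();print({k:o[k] for k in('time_s','tool_pos','tool_rot','grip_width','force')},env.tip_extent)
for n in('scene','top'):
    c=vision.read_camera(n);cv2.imwrite(f'pics/{n}0.png',c['image'][:,:,::-1]);print(n,c['fx'],c['cx'],c['cy'],c['R'],c['t'])
E
```

```text
pics
{'time_s': 0.0, 'tool_pos': array([0.28420644, 0.58398484, 0.22946576]), 'tool_rot': array([-1.79892073e+02,  8.72105945e-03,  1.54058415e+02]), 'grip_width': 0.08716853729451962, 'force': array([-0.10146497,  0.47297571,  0.16534799])} 0.008
scene 406.2408857594751 278.3953155927151 212.26500436855343 [[-0.63864458 -0.76946847 -0.00716781]
 [-0.30782394  0.2640031  -0.91408248]
 [ 0.70524998 -0.5815674  -0.40546496]] [0.47696902 0.12958285 0.75226061]
top 449.5422158834184 281.14654017550646 211.32298062217836 [[-0.0290479  -0.99892786 -0.03604646]
 [-0.98028093  0.03552027 -0.19439034]
 [ 0.1954623   0.02968902 -0.98026173]] [0.31724673 0.43487937 0.83474778]
```

View pics/scene0.png

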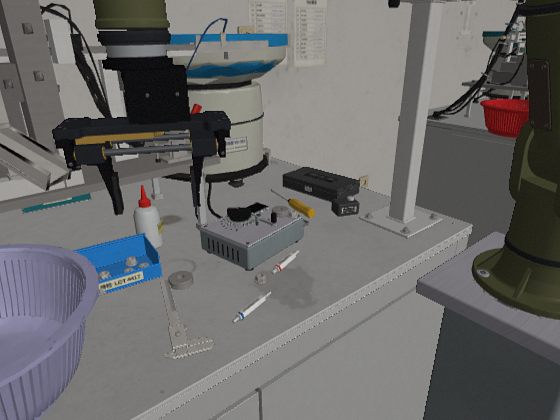

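View pics/top0.png

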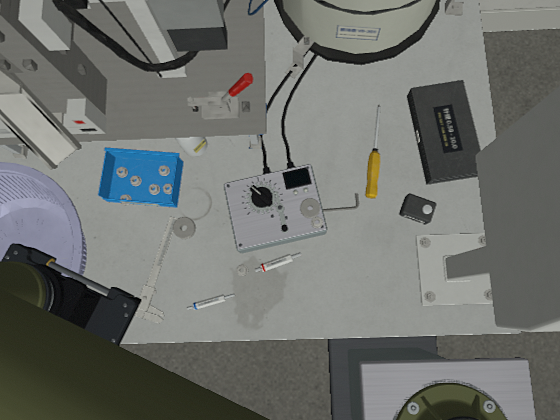

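The scene view shows the controller at about (252,232). In the top view it is at about (275,208), with the dial at (262,197), the post at (284,228) and the ring at (310,207). I'll enlarge that area.

```bash
python3 - <<'E'
import cv2,numpy as np
t=cv2.imread('pics/top0.png')[158:258,215:335];
cv2.imwrite('pics/crop.png',cv2.resize(t,None,fx=6,fy=6,interpolation=cv2.INTER_CUBIC))
E
```

```text
(no output)
```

View pics/crop.png

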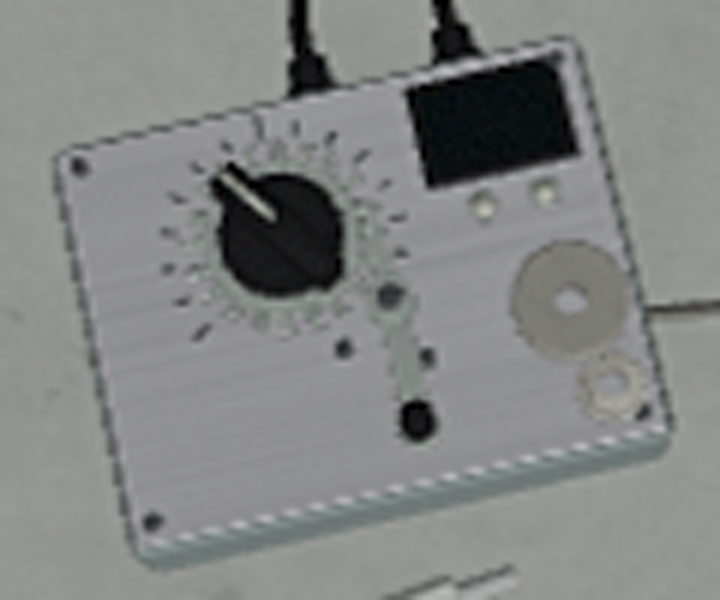

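```bash
cat > h.py <<'E'
import numpy as np,cv2
from cell import vision,sensors
def ray(c,p,z):
    R,t=np.array(c['R']),np.array(c['t']);d=R.T@np.array([(p[0]-c['cx'])/c['fx'],(p[1]-c['cy'])/c['fy'],1]);o=-R.T@t
    return o+d*(z-o[2])/d[2]
def proj(c,X):
    q=np.array(c['R'])@X+np.array(c['t']);return q[0]/q[2]*c['fx']+c['cx'],q[1]/q[2]*c['fy']+c['cy']
E
python3 - <<'E'
from h import *
c=vision.read_camera('top')
f=lambda u,v:((u+.5)/6-.5+215,(v+.5)/6-.5+158)
P=lambda u,v,z:ray(c,f(u,v),z)
TL,TR,BR,BL=[P(*q,.06) for q in((58,152),(575,40),(668,430),(137,548))]
print(TL,TR,BR,BL,'sizes',*[np.linalg.norm(a-b) for a,b in((TL,TR),(TR,BR),(BR,BL),(BL,TL))])
m=(TL+TR+BR+BL)/4
ys=[np.degrees(np.arctan2(*(a-b)[1::-1])) for a,b in((TL,BL),(TR,BR))]+[np.degrees(np.arctan2(*(a-b)[1::-1]))-90 for a,b in((TL,TR),(BL,BR))]
yaw=np.radians(np.mean(ys));print('ctr',m,'yaw',ys)
ex=np.array([np.cos(yaw),np.sin(yaw)]);ey=np.array([-ex[1],ex[0]])
for n,uv,z in(('disc',(280,235),.073),('white tip',(220,178),.092),('white in',(272,216),.092),('post',(418,420),.0885),('pivot',(390,295),.075),('ring',(570,298),.072),('nut',(613,388),.072),('plate',(345,348),.065),('stop2',(428,357),.065)):
    X=P(*uv,z);d=X[:2]-m[:2];print(n,X.round(4),'ctl mm',(1e3*d@ex).round(1),(1e3*d@ey).round(1))
E
```

```text
[0.50385431 0.41311425 0.06      ] [0.53532707 0.24199082 0.06      ] [0.40457475 0.21777051 0.06      ] [0.37241423 0.38836505 0.06      ] sizes 0.1739935704171484 0.13297665811327014 0.1735995315890432 0.13374983908270652
ctr [0.45404259 0.31531016 0.06      ] yaw [np.float64(10.66352248361122), np.float64(10.49441054165934), np.float64(10.421289148267405), np.float64(10.676116274868747)]
disc [0.4701 0.3396 0.073 ] ctl mm 20.2 21.0
white tip [0.4847 0.3568 0.092 ] ctl mm 37.8 35.1
white in [0.4718 0.3406 0.092 ] ctl mm 22.1 21.6
post [0.406  0.2968 0.0885] ctl mm -50.6 -9.4
pivot [0.4487 0.3048 0.075 ] ctl mm -7.2 -9.3
ring [0.4463 0.2476 0.072 ] ctl mm -20.1 -65.1
nut [0.4167 0.2353 0.072 ] ctl mm -51.4 -71.8
plate [0.434  0.3201 0.065 ] ctl mm -18.9 8.4
stop2 [0.4301 0.2936 0.065 ] ctl mm -27.5 -17.0
```

```bash
python3 - <<'E'
from h import *
t=vision.read_camera('top');s=vision.read_camera('scene')
for n,p in(('handle',(240,85)),('corner',(265,133))):
    for z in np.arange(0,.5,.1):
        X=ray(t,p,z);print(n,z.round(2),X.round(3),np.round(proj(s,X)))
cv2.imwrite('pics/s2.png',cv2.resize(s['image'][90:290,30:310,::-1],None,fx=2.8,fy=2.8))
E
```

```text
handle 0.0 [0.742 0.387 0.   ] [165. 214.]
handle 0.1 [0.69  0.375 0.1  ] [174. 181.]
handle 0.2 [0.639 0.363 0.2  ] [184. 143.]
handle 0.3 [0.588 0.351 0.3  ] [196. 100.]
handle 0.4 [0.536 0.339 0.4  ] [210.  48.]
corner 0.0 [0.628 0.334 0.   ] [205. 222.]
corner 0.1 [0.589 0.328 0.1  ] [212. 188.]
corner 0.2 [0.55  0.322 0.2  ] [221. 148.]
corner 0.3 [0.511 0.315 0.3  ] [231. 102.]
corner 0.4 [0.472 0.309 0.4  ] [243.  48.]
```

View pics/s2.png

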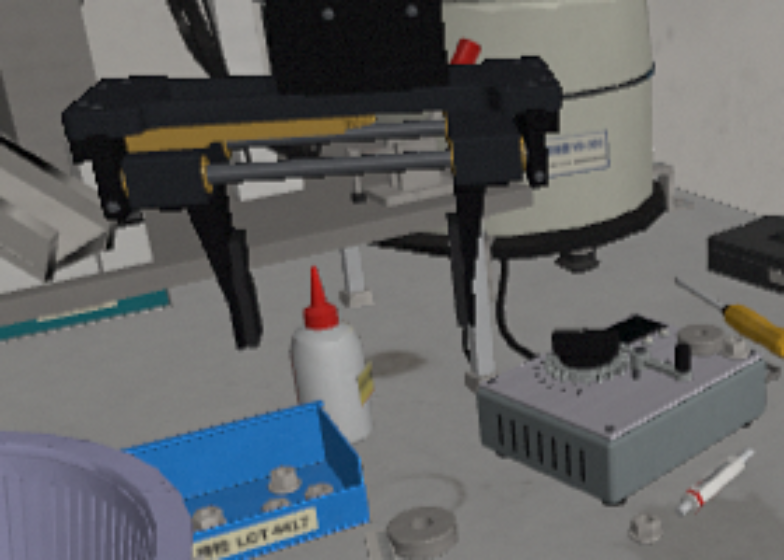

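The bar points about 40° left of controller x, so the dial is at rest 2. A platform stands behind the controller at about x>0.56, z≈0.17. I'll therefore push the bar's near (robot-side) end.

Request:
drive_tool([
  {"x": -25, "y": -23, "z": 6, "rz": -0.06, "fingers": 1},
  {"x": -60, "y": -54, "z": 14, "rz": -0.15, "fingers": 1},
  {"x": -95, "y": -86, "z": 22, "rz": -0.24, "fingers": 1},
  {"x": -130, "y": -117, "z": 30, "rz": -0.33, "fingers": 1},
  {"x": -165, "y": -149, "z": 38, "rz": -0.42, "fingers": 1},
  {"x": -200, "y": -180, "z": 46, "rz": -0.51, "fingers": 1},
  {"x": -230, "y": -207, "z": 53, "rz": -0.58, "fingers": 1},
  {"x": -247, "y": -223, "z": 58, "rz": -0.62, "fingers": 1},
  {"x": -252.6, "y": -227.6, "z": 59.5, "rz": -0.637, "fingers": 1},
  {"x": -252.6, "y": -227.6, "z": 59.5, "rz": -0.637, "fingers": 1},
  {"x": -252.6, "y": -227.6, "z": 59.5, "rz": -0.637, "fingers": 1},
])

```text
invalid input at $.moves[0]: expected keys x, y, z, rx, ry, rz, fingers
```

```bash
python3 - <<'E'
from h import *
c=vision.read_camera('wrist');cv2.imwrite('pics/w1.png',c['image'][:,:,::-1])
o=sensors.get_obs();print(o['time_s'],o['tool_pos'],o['tool_rot'],o['grip_width'],o['force'])
print(-np.array(c['R']).T@c['t'])
m=np.array([.4540,.3153]);a=np.radians(10.56);ex=np.array([np.cos(a),np.sin(a)]);ey=np.array([-ex[1],ex[0]])
for n,(u,v,z) in dict(dial=(20,20,.092),white=(20+25*np.cos(np.radians(36)),20+25*np.sin(np.radians(36)),.092),post=(-50,-9.5,.0885),pivot=(-8,-9.5,.075)).items():
    print(n,np.round(proj(c,np.r_[m+(u*ex+v*ey)/1e3,z]),1))
E
```

```text
0.3 [0.28432022 0.58434022 0.23019503] [-1.79966137e+02  2.76393217e-03  1.54058401e+02] 0.08680698453806351 [-0.74360079 -1.35181872  0.86445816]
[0.22016964 0.61481004 0.38452192]
dial [152.7 429.8]
white [173.8 434.9]
post [ 93.1 400.2]
pivot [124.  413.5]
```

View pics/w1.png

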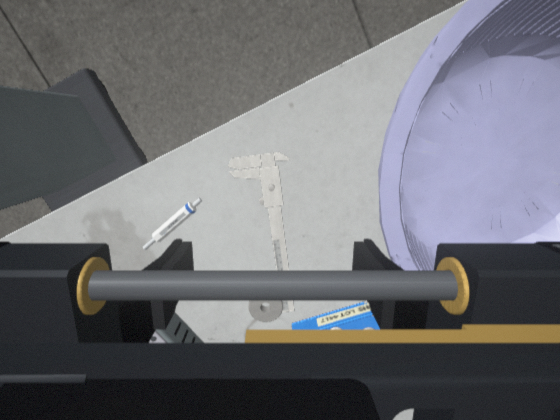

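The wrist camera looks past the tool's +x side and shows only the bench to the left of the controller. The controller's corner is just visible at (175,335). The move was refused because each row needs all seven keys, so nothing moved.

Request:
drive_tool([
  {"x": -25, "y": -23, "z": 6, "rx": 0, "ry": 0, "rz": -0.06, "fingers": 1},
  {"x": -60, "y": -54, "z": 14, "rx": 0, "ry": 0, "rz": -0.15, "fingers": 1},
  {"x": -95, "y": -86, "z": 22, "rx": 0, "ry": 0, "rz": -0.24, "fingers": 1},
  {"x": -130, "y": -117, "z": 30, "rx": 0, "ry": 0, "rz": -0.33, "fingers": 1},
  {"x": -165, "y": -149, "z": 38, "rx": 0, "ry": 0, "rz": -0.42, "fingers": 1},
  {"x": -200, "y": -180, "z": 46, "rx": 0, "ry": 0, "rz": -0.51, "fingers": 1},
  {"x": -230, "y": -207, "z": 53, "rx": 0, "ry": 0, "rz": -0.58, "fingers": 1},
  {"x": -247, "y": -223, "z": 58, "rx": 0, "ry": 0, "rz": -0.62, "fingers": 1},
  {"x": -252.6, "y": -227.6, "z": 59.5, "rx": 0, "ry": 0, "rz": -0.637, "fingers": 1},
  {"x": -252.6, "y": -227.6, "z": 59.5, "rx": 0, "ry": 0, "rz": -0.637, "fingers": 1},
  {"x": -252.6, "y": -227.6, "z": 59.5, "rx": 0, "ry": 0, "rz": -0.637, "fingers": 1},
])

```text
time_s: 1.68
tool_pos: [0.4115, 0.2708, 0.1713]
tool_rot: [180.0, 0.0, -169.4]
force: [-0.0, -0.2, -0.3]
grip_width: 0.0005
grasp_force: 0.0
```

```bash
python3 - <<'E'
from h import *
o=sensors.get_obs();print(o['time_s'],o['tool_pos'],o['tool_rot'],o['grip_width'],o['force'])
t=vision.read_camera('top');s=vision.read_camera('scene')
A=cv2.resize(t['image'][140:260,200:340],None,fx=2.8,fy=2.8);B=cv2.resize(s['image'][170:290,170:310],None,fx=2.8,fy=2.8)
cv2.imwrite('pics/a1.png',np.hstack([A,B])[:,:,::-1])
E
```

```text
1.675 [0.41151224 0.27079951 0.17130371] [ 1.79962840e+02  2.03552225e-02 -1.69350034e+02] 0.0005390448503355877 [-0.04201765 -0.23119287 -0.33106393]
```

View pics/a1.png

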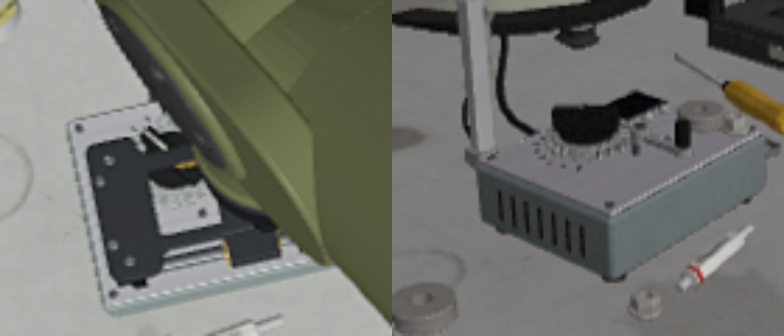

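```bash
python3 - <<'E'
from h import *
s=vision.read_camera('scene');t=vision.read_camera('top')
for z in(.163,.0885):print(proj(s,np.array([.4115,.2708,z])),proj(t,np.array([.4115,.2708,z])))
cv2.imwrite('pics/s3.png',s['image'][:,:,::-1])
E
```

```text
(np.float64(280.6903897082195), np.float64(175.26188509366466)) (np.float64(298.16887689187075), np.float64(216.87398788703473))
(np.float64(280.8642280123036), np.float64(209.159486702254)) (np.float64(298.12595282042827), np.float64(224.1724444703354))
```

View pics/s3.png

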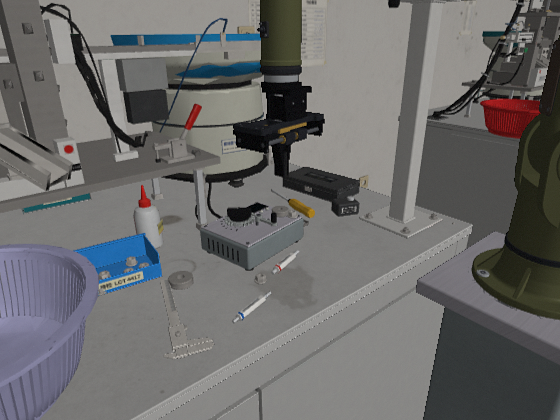

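Request:
drive_tool([
  {"x": 0, "y": 0, "z": 30, "rx": 0, "ry": 0, "rz": 0, "fingers": 1},
  {"x": 0, "y": 0, "z": 60, "rx": 0, "ry": 0, "rz": 0, "fingers": 1},
  {"x": 0, "y": 0, "z": 80, "rx": 0, "ry": 0, "rz": 0, "fingers": 1},
  {"x": 0, "y": 0, "z": 85, "rx": 0, "ry": 0, "rz": 0, "fingers": 1},
  {"x": 0, "y": 0, "z": 85, "rx": 0, "ry": 0, "rz": 0, "fingers": 1},
])

```text
time_s: 2.5
tool_pos: [0.4121, 0.2697, 0.0863]
tool_rot: [180.0, 0.0, -169.4]
force: [0.0, -0.2, 0.1]
grip_width: 0.0006
grasp_force: 0.0
```

```bash
cat >> h.py <<'E'
m=np.array([.4540,.3153]);a=np.radians(10.56);ex=np.array([np.cos(a),np.sin(a)]);ey=np.array([-ex[1],ex[0]])
W=lambda u,v,z:np.r_[m+(u*ex+v*ey)/1e3,z]
def ctl(X):
    d=(np.array(X)[:2]-m)*1e3;return np.array([d@ex,d@ey]).round(1)
E
python3 - <<'E'
from h import *
s=vision.read_camera('scene');o=sensors.get_obs();print(o['time_s'],o['tool_pos'],ctl(o['tool_pos']),o['tool_rot'],o['force'])
cv2.imwrite('pics/s4.png',cv2.resize(s['image'][175:265,190:310,::-1],None,fx=6.6,fy=6.6))
f=lambda X:((np.array(proj(s,X))-[190,175])*6.6).round()
print('post',f(W(-50,-9.5,.0885)),'dialtop',f(W(20,20,.092)),'white',f(W(40.2,34.7,.092)),'FL corner',f(W(-70,90,.06)),'FR',f(W(-70,-90,.06)),'tip',f(o['tool_pos']-[0,0,.008]))
E
```

```text
2.55 [0.41241245 0.26987474 0.08684341] [-49.2 -37. ] [ 1.79965013e+02  6.48226646e-02 -1.69432306e+02] [-0.09693682  0.04682746  1.11713851]
post [546. 252.] dialtop [317. 215.] white [239. 214.] FL corner [373. 473.] FR [751. 269.] tip [600. 252.]
```

View pics/s4.png

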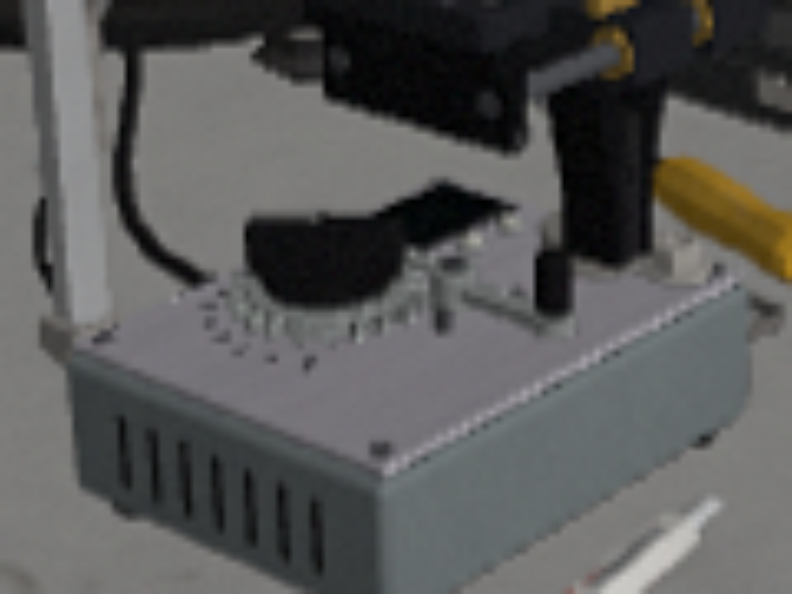

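The scene view confirms the estimate to about 1 px: the post top is at (553,252) against a predicted (546,252). The fingertips stand just right of the post at (600,258). Next I push the post left.

Request:
drive_tool([
  {"x": 0, "y": 2, "z": 2, "rx": 0, "ry": 0, "rz": 0, "fingers": 1},
  {"x": 0, "y": 4, "z": 2, "rx": 0, "ry": 0, "rz": 0, "fingers": 1},
  {"x": 0, "y": 6, "z": 2, "rx": 0, "ry": 0, "rz": 0, "fingers": 1},
  {"x": 0, "y": 8, "z": 2, "rx": 0, "ry": 0, "rz": 0, "fingers": 1},
  {"x": 0, "y": 10, "z": 2, "rx": 0, "ry": 0, "rz": 0, "fingers": 1},
  {"x": 0, "y": 12, "z": 2, "rx": 0, "ry": 0, "rz": 0, "fingers": 1},
  {"x": 0, "y": 14, "z": 2, "rx": 0, "ry": 0, "rz": 0, "fingers": 1},
  {"x": 0, "y": 16, "z": 2, "rx": 0, "ry": 0, "rz": 0, "fingers": 1},
  {"x": 0, "y": 18, "z": 2, "rx": 0, "ry": 0, "rz": 0, "fingers": 1},
  {"x": 0, "y": 20, "z": 2, "rx": 0, "ry": 0, "rz": 0, "fingers": 1},
  {"x": 0, "y": 22, "z": 2, "rx": 0, "ry": 0, "rz": 0, "fingers": 1},
  {"x": 0, "y": 24, "z": 2, "rx": 0, "ry": 0, "rz": 0, "fingers": 1},
  {"x": 0, "y": 26, "z": 2, "rx": 0, "ry": 0, "rz": 0, "fingers": 1},
  {"x": 0, "y": 28, "z": 2, "rx": 0, "ry": 0, "rz": 0, "fingers": 1},
  {"x": 0, "y": 28, "z": 2, "rx": 0, "ry": 0, "rz": 0, "fingers": 1},
])

```text
time_s: 4.42
tool_pos: [0.4072, 0.2972, 0.0842]
tool_rot: [180.0, 0.0, -169.4]
force: [1.6, -0.7, -0.3]
grip_width: 0.0002
grasp_force: 0.5
```

```bash
cat > seepost.py <<'E'
from h import *
import sys
s=vision.read_camera('scene');o=sensors.get_obs();print(o['time_s'],o['tool_pos'],ctl(o['tool_pos']),o['tool_rot'],o['force'])
cv2.imwrite(sys.argv[1],cv2.resize(s['image'][175:265,190:310,::-1],None,fx=6.6,fy=6.6))
f=lambda X:((np.array(proj(s,X))-[190,175])*6.6).round()+[6,0]
for q in(0,.2,.4,.5,.65):print('post',q,f(W(-8-42*np.cos(q),-9.5+42*np.sin(q),.0885)),f(W(-8-42*np.cos(q),-9.5+42*np.sin(q),.0685)))
E
python3 seepost.py pics/s5.png
```

```text
4.475 [0.40712108 0.29717337 0.08422376] [-49.4  -9.2] [ 1.79971559e+02  4.06294803e-02 -1.69446186e+02] [ 0.84076048 -1.08199391 -0.7219285 ]
post 0 [552. 252.] [552. 310.]
post 0.2 [532. 260.] [533. 319.]
post 0.4 [509. 266.] [510. 325.]
post 0.5 [496. 269.] [497. 328.]
post 0.65 [476. 271.] [478. 330.]
```

View pics/s5.png

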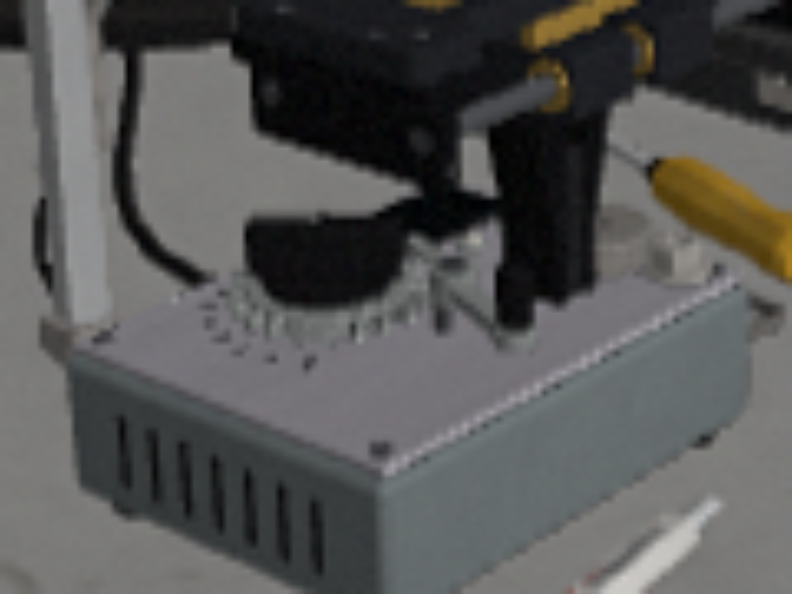

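The post has moved left, with its base at (515,325), so the lever is at about 0.36 rad. That puts the finger half-thickness at about 8.5 mm. I'll push it a little further, then go to the right flank of the bar's near end.

Request:
drive_tool([
  {"x": 0, "y": 2, "z": 0, "rx": 0, "ry": 0, "rz": 0, "fingers": 1},
  {"x": 0, "y": 4, "z": 0, "rx": 0, "ry": 0, "rz": 0, "fingers": 1},
  {"x": 0, "y": 4, "z": 0, "rx": 0, "ry": 0, "rz": 0, "fingers": 1},
  {"x": 0, "y": -3, "z": 0, "rx": 0, "ry": 0, "rz": 0, "fingers": 1},
  {"x": 0, "y": -4, "z": -15, "rx": 0, "ry": 0, "rz": 0, "fingers": 1},
  {"x": 0, "y": -4, "z": -40, "rx": 0, "ry": 0, "rz": 0, "fingers": 1},
  {"x": -20, "y": -4, "z": -40, "rx": 0, "ry": 0, "rz": -0.16, "fingers": 1},
  {"x": -40, "y": -4, "z": -40, "rx": 0, "ry": 0, "rz": -0.32, "fingers": 1},
  {"x": -52, "y": -4, "z": -40, "rx": 0, "ry": 0, "rz": -0.48, "fingers": 1},
  {"x": -58, "y": -4.4, "z": -40, "rx": 0, "ry": 0, "rz": -0.63, "fingers": 1},
  {"x": -58, "y": -4.4, "z": -40, "rx": 0, "ry": 0, "rz": -0.63, "fingers": 1},
  {"x": -58, "y": -4.4, "z": -40, "rx": 0, "ry": 0, "rz": -0.63, "fingers": 1},
])

```text
time_s: 5.98
tool_pos: [0.4644, 0.3033, 0.1246]
tool_rot: [180.0, 0.0, -133.5]
force: [0.3, 0.2, -0.2]
grip_width: 0.0005
grasp_force: 0.0
```

```bash
python3 - <<'E'
from h import *
o=sensors.get_obs();print(o['time_s'],o['tool_pos'],ctl(o['tool_pos']),o['tool_rot'],o['force'])
t=vision.read_camera('top');s=vision.read_camera('scene')
A=cv2.resize(t['image'][150:250,205:335],None,fx=3,fy=3);B=cv2.resize(s['image'][170:270,180:310],None,fx=3,fy=3)
cv2.imwrite('pics/a2.png',np.hstack([A,B])[:,:,::-1])
E
```

```text
5.975 [0.46440709 0.30334952 0.12460572] [  8.  -13.7] [ 1.79983661e+02  2.98082384e-02 -1.33482411e+02] [ 0.29276034  0.15814923 -0.16990539]
```

View pics/a2.png

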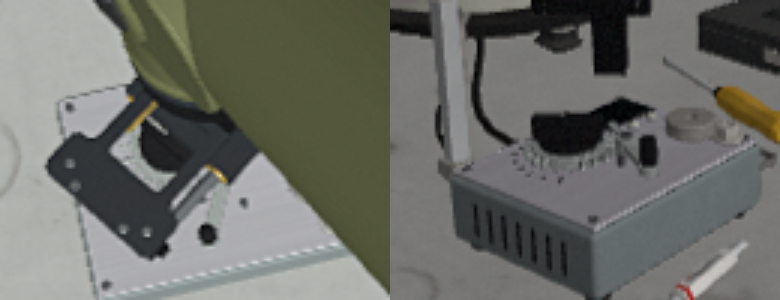

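The top view shows the post at (207,233), pushed clearly left. The scene view agrees, at about 0.43 rad, so the dial is free. That was my tenth picture, so from here I measure by numbers only. Next I lower beside the bar and feel for contact.

Request:
drive_tool([
  {"x": 0, "y": 0, "z": 15, "rx": 0, "ry": 0, "rz": 0, "fingers": 1},
  {"x": 0, "y": 0, "z": 30, "rx": 0, "ry": 0, "rz": 0, "fingers": 1},
  {"x": 0, "y": 0, "z": 37.5, "rx": 0, "ry": 0, "rz": 0, "fingers": 1},
  {"x": 0, "y": 1, "z": 37.5, "rx": 0, "ry": 0, "rz": 0, "fingers": 1},
  {"x": 0, "y": 2, "z": 37.5, "rx": 0, "ry": 0, "rz": 0, "fingers": 1},
  {"x": 0, "y": 3, "z": 37.5, "rx": 0, "ry": 0, "rz": 0, "fingers": 1},
  {"x": 0, "y": 3, "z": 37.5, "rx": 0, "ry": 0, "rz": 0, "fingers": 1},
])

```text
time_s: 6.95
tool_pos: [0.4626, 0.3055, 0.087]
tool_rot: [-180.0, 0.0, -133.3]
force: [-0.2, 1.7, 0.2]
grip_width: 0.0003
grasp_force: 0.0
```

Request:
drive_tool([
  {"x": 0, "y": 0.5, "z": 0, "rx": 0, "ry": 0, "rz": 0, "fingers": 1},
  {"x": 0, "y": 1, "z": 0, "rx": 0, "ry": 0, "rz": 0, "fingers": 1},
  {"x": 0, "y": 1, "z": 0, "rx": 0, "ry": 0, "rz": 0, "fingers": 1},
])

```text
time_s: 7.32
tool_pos: [0.4617, 0.306, 0.0866]
tool_rot: [-180.0, 0.0, -133.3]
force: [-0.3, -0.3, 0.5]
grip_width: 0.0002
grasp_force: 0.0
```

Request:
drive_tool([
  {"x": 0, "y": 0.5, "z": 0, "rx": 0, "ry": 0, "rz": 0, "fingers": 1},
  {"x": 0, "y": 1, "z": 0, "rx": 0, "ry": 0, "rz": 0, "fingers": 1},
  {"x": 0, "y": 1, "z": 0, "rx": 0, "ry": 0, "rz": 0, "fingers": 1},
])

```text
time_s: 7.7
tool_pos: [0.461, 0.3066, 0.0866]
tool_rot: [180.0, 0.0, -133.3]
force: [0.7, 0.8, 0.1]
grip_width: 0.0003
grasp_force: 0.0
```

Request:
drive_tool([
  {"x": 0, "y": 0.5, "z": 0, "rx": 0, "ry": 0, "rz": 0, "fingers": 1},
  {"x": 0, "y": 1, "z": 0, "rx": 0, "ry": 0, "rz": 0, "fingers": 1},
  {"x": 0, "y": 1, "z": 0, "rx": 0, "ry": 0, "rz": 0, "fingers": 1},
])

```text
time_s: 8.07
tool_pos: [0.4603, 0.3073, 0.0866]
tool_rot: [180.0, 0.0, -133.3]
force: [0.4, 0.6, -0.5]
grip_width: 0.0006
grasp_force: 0.0
```

Request:
drive_tool([
  {"x": 0, "y": 0.5, "z": 0, "rx": 0, "ry": 0, "rz": 0, "fingers": 1},
  {"x": 0, "y": 1, "z": 0, "rx": 0, "ry": 0, "rz": 0, "fingers": 1},
  {"x": 0, "y": 1, "z": 0, "rx": 0, "ry": 0, "rz": 0, "fingers": 1},
])

```text
time_s: 8.45
tool_pos: [0.46, 0.3075, 0.0866]
tool_rot: [-180.0, 0.0, -133.4]
force: [1.5, -2.0, 0.6]
grip_width: 0.0007
grasp_force: 1.0
```

Request:
drive_tool([
  {"x": 0, "y": 0.5, "z": 0, "rx": 0, "ry": 0, "rz": 0, "fingers": 1},
  {"x": 0, "y": 1, "z": 0, "rx": 0, "ry": 0, "rz": 0, "fingers": 1},
  {"x": 0, "y": 1, "z": 0, "rx": 0, "ry": 0, "rz": 0, "fingers": 1},
])

```text
time_s: 8.82
tool_pos: [0.4597, 0.3077, 0.0867]
tool_rot: [-179.9, 0.0, -133.4]
force: [3.9, -4.1, -1.1]
grip_width: 0.0006
grasp_force: 2.6
```

Contact came at 14.2 mm from the axis line, which is the bar's half thickness plus about 8.2 mm of finger. That confirms rest 2. Now the arc about the dial axis, starting with the first click.

Request:
drive_tool([
  {"x": 0.4, "y": 1.0, "z": 0, "rx": 0, "ry": 0, "rz": 0.035, "fingers": 1},
  {"x": 0.8, "y": 2.1, "z": 0, "rx": 0, "ry": 0, "rz": 0.07, "fingers": 1},
  {"x": 1.2, "y": 3.2, "z": 0, "rx": 0, "ry": 0, "rz": 0.105, "fingers": 1},
  {"x": 1.6, "y": 4.2, "z": 0, "rx": 0, "ry": 0, "rz": 0.14, "fingers": 1},
  {"x": 1.8, "y": 5.3, "z": 0, "rx": 0, "ry": 0, "rz": 0.175, "fingers": 1},
  {"x": 2.0, "y": 5.9, "z": 0, "rx": 0, "ry": 0, "rz": 0.192, "fingers": 1},
  {"x": 2.0, "y": 5.9, "z": 0, "rx": 0, "ry": 0, "rz": 0.192, "fingers": 1},
])

```text
time_s: 9.7
tool_pos: [0.453, 0.3116, 0.0866]
tool_rot: [180.0, 0.0, -144.3]
force: [-0.1, -1.7, -0.6]
grip_width: 0.0004
grasp_force: 0.1
```

```bash
cat > line.py <<'E'
from h import *
# bar's white line in the top view: bright pixels surrounded by the black disc/bar
t=vision.read_camera('top');o=sensors.get_obs();print(o['time_s'],ctl(o['tool_pos']),o['tool_rot'][2],o['force'].round(1))
g=cv2.cvtColor(t['image'],cv2.COLOR_RGB2GRAY)
M=np.zeros_like(g)
P=np.array([proj(t,W(20+24*np.cos(q),20+24*np.sin(q),.092)) for q in np.arange(0,6.3,.2)])
cv2.fillPoly(M,[P.round().astype(int)],1)
x0,y0=P.min(0).astype(int);x1,y1=P.max(0).astype(int)+1
print(x0,y0);print('\n'.join(' '.join('%3d'%v for v in r) for r in (g*M)[y0:y1+1,x0:x1+1]))
E
python3 line.py
```

```text
9.75 [-1.7 -3.4] -144.32686840176254 [-0.4 -0.5  0.2]
248 182
  0   0   0   0   0   0   0   0   0   0 129 120 109  78  77  79   0   0   0   0   0   0   0   0   0   0   0
  0   0   0   0   0   0   0   0  87 123 139 123 115  93  78  80  80  79  81  79   0   0   0   0   0   0   0
  0   0   0   0   0   0  74  73  74  90 128 141 117  92  76  78  80  80  80  80  81   0   0   0   0   0   0
  0   0   0   0   0  74  74  74  71  83 111 127 134 109  75  77  80  79  80  79  79  80  80   0   0   0   0
  0   0   0   0  75  74  76  75  74  68  83 118 129 115  81  77  80  80  79  81  80  80  80  79   0   0   0
  0   0   0  78  74  73  74  73  73  72  71  93 127 129  92  74  81  80  79  80  79  79  79  80   0   0   0
  0   0  87  83  80  74  74  75  74  74  71  86 112 119 107  74  77  80  79  80  80  79  80  79  81   0   0
  0 101 103  89  86  82  73  73  74  75  74  69  81 117 112  77  75  79  79  80  79  81  81  79  81   0   0
  0  76 107 105  94  85  78  74  74  74  74  74  73  93 115  96  76  79  78  79  80  80  79  79  80  80   0
  0  40  76 105 107  97  88  80  74  74  74  75  72  79 105 111  7
[... 1069 characters left out ...]
  24  28  51  76  76  74  92 108  90  75   0   0   0
  0   0   0 151  97  35  25  31  43  54  56  52  43  34  27  24  25  53  77  74  84 106 107  87   0   0   0
  0   0   0 166 159 101  26  26  31  45  54  53  55  54  44  41  33  27  51  75  75  91 107   0   0   0   0
  0   0   0   0 167 154  80  25  24  34  45  52  54  53  53  54  53  48  50  65  68  83   0   0   0   0   0
  0   0   0   0   0   0 156  83  49  21  29  44  51  53  54  51  52  52  51  48  52   0   0   0   0   0   0
  0   0   0   0   0   0   0   0 130  72  53  32  43  51  53  53  52  52  52  52   0   0   0   0   0   0   0
  0   0   0   0   0   0   0   0   0   0   0  89  61  41  51  52   0   0   0   0   0   0   0   0   0   0   0
```

The arm occludes the dial in the top view. The force fell to zero, so the dial sprang into the next rest. On to the second click.

Request:
drive_tool([
  {"x": 0.4, "y": 1.0, "z": 0, "rx": 0, "ry": 0, "rz": 0.035, "fingers": 1},
  {"x": 0.8, "y": 2.1, "z": 0, "rx": 0, "ry": 0, "rz": 0.07, "fingers": 1},
  {"x": 1.2, "y": 3.2, "z": 0, "rx": 0, "ry": 0, "rz": 0.105, "fingers": 1},
  {"x": 1.6, "y": 4.2, "z": 0, "rx": 0, "ry": 0, "rz": 0.14, "fingers": 1},
])

```text
time_s: 10.25
tool_pos: [0.4507, 0.3125, 0.0866]
tool_rot: [-179.9, 0.1, -152.6]
force: [4.5, -3.5, -0.2]
grip_width: 0.0008
grasp_force: 2.7
```

Request:
drive_tool([
  {"x": 0.4, "y": 1.0, "z": 0, "rx": 0, "ry": 0, "rz": 0.035, "fingers": 1},
  {"x": 0.8, "y": 2.1, "z": 0, "rx": 0, "ry": 0, "rz": 0.07, "fingers": 1},
  {"x": 1.2, "y": 3.2, "z": 0, "rx": 0, "ry": 0, "rz": 0.105, "fingers": 1},
  {"x": 1.6, "y": 4.2, "z": 0, "rx": 0, "ry": 0, "rz": 0.14, "fingers": 1},
  {"x": 1.8, "y": 5.3, "z": 0, "rx": 0, "ry": 0, "rz": 0.175, "fingers": 1},
  {"x": 1.8, "y": 5.3, "z": 0, "rx": 0, "ry": 0, "rz": 0.175, "fingers": 1},
])

```text
time_s: 11.0
tool_pos: [0.4449, 0.3179, 0.0865]
tool_rot: [180.0, -0.0, -162.4]
force: [0.4, 0.5, -0.3]
grip_width: 0.0002
grasp_force: 0.1
```

Contact was felt where rest 3 was expected, and the dial was released again after it. Third click.

Request:
drive_tool([
  {"x": 0.4, "y": 1.0, "z": 0, "rx": 0, "ry": 0, "rz": 0.035, "fingers": 1},
  {"x": 0.8, "y": 2.1, "z": 0, "rx": 0, "ry": 0, "rz": 0.07, "fingers": 1},
  {"x": 1.2, "y": 3.2, "z": 0, "rx": 0, "ry": 0, "rz": 0.105, "fingers": 1},
  {"x": 1.6, "y": 4.2, "z": 0, "rx": 0, "ry": 0, "rz": 0.14, "fingers": 1},
])

```text
time_s: 11.5
tool_pos: [0.4431, 0.3195, 0.0865]
tool_rot: [-179.9, -0.0, -170.6]
force: [1.5, -6.1, 1.8]
grip_width: 0.0004
grasp_force: 3.0
```

Request:
drive_tool([
  {"x": 0.4, "y": 1.0, "z": 0, "rx": 0, "ry": 0, "rz": 0.035, "fingers": 1},
  {"x": 0.8, "y": 2.1, "z": 0, "rx": 0, "ry": 0, "rz": 0.07, "fingers": 1},
  {"x": 1.2, "y": 3.2, "z": 0, "rx": 0, "ry": 0, "rz": 0.105, "fingers": 1},
  {"x": 1.6, "y": 4.2, "z": 0, "rx": 0, "ry": 0, "rz": 0.14, "fingers": 1},
  {"x": 1.8, "y": 5.3, "z": 0, "rx": 0, "ry": 0, "rz": 0.175, "fingers": 1},
  {"x": 1.8, "y": 5.3, "z": 0, "rx": 0, "ry": 0, "rz": 0.175, "fingers": 1},
])

```text
time_s: 12.25
tool_pos: [0.4399, 0.3264, 0.0867]
tool_rot: [180.0, 0.0, 179.5]
force: [-0.2, -0.4, -0.5]
grip_width: 0.0
grasp_force: 0.3
```

```bash
python3 - <<'E'
from h import *
o=sensors.get_obs();p=ctl(o['tool_pos']);psi=np.radians(o['tool_rot'][2]-10.56)
d=np.array([20,20])-p;x=np.array([np.cos(psi),np.sin(psi)]);y=np.array([np.sin(psi),-np.cos(psi)])
print(p,'axis in tool',d@x,d@y,o['tool_rot'][2],o['force'])
E
```

```text
[-11.8  13.5] axis in tool -29.972978862855612 12.454338123192692 179.5484633684602 [-0.18908677 -0.38091622 -0.46764027]
```

Third click done. The finger face now corresponds to a bar angle of about 52°, and rest 3 of the four is 54°. The last click needs more than 63° and less than 72°, so I'll turn another 15°.

Request:
drive_tool([
  {"x": 0.4, "y": 1.0, "z": 0, "rx": 0, "ry": 0, "rz": 0.035, "fingers": 1},
  {"x": 0.8, "y": 2.1, "z": 0, "rx": 0, "ry": 0, "rz": 0.07, "fingers": 1},
  {"x": 1.2, "y": 3.2, "z": 0, "rx": 0, "ry": 0, "rz": 0.105, "fingers": 1},
  {"x": 1.6, "y": 4.2, "z": 0, "rx": 0, "ry": 0, "rz": 0.14, "fingers": 1},
])

```text
time_s: 12.75
tool_pos: [0.4386, 0.3286, 0.0866]
tool_rot: [-179.9, 0.0, 171.3]
force: [0.2, -6.6, 4.5]
grip_width: 0.0
grasp_force: 3.0
```

Request:
drive_tool([
  {"x": 0.4, "y": 1.0, "z": 0, "rx": 0, "ry": 0, "rz": 0.035, "fingers": 1},
  {"x": 0.8, "y": 2.1, "z": 0, "rx": 0, "ry": 0, "rz": 0.07, "fingers": 1},
  {"x": 1.2, "y": 3.2, "z": 0, "rx": 0, "ry": 0, "rz": 0.105, "fingers": 1},
  {"x": 1.4, "y": 3.7, "z": 0, "rx": 0, "ry": 0, "rz": 0.122, "fingers": 1},
  {"x": 1.4, "y": 3.7, "z": 0, "rx": 0, "ry": 0, "rz": 0.122, "fingers": 1},
])

```text
time_s: 13.38
tool_pos: [0.4373, 0.3347, 0.0865]
tool_rot: [180.0, -0.0, 164.6]
force: [0.3, -0.7, -0.1]
grip_width: 0.0005
grasp_force: 0.0
```

```bash
python3 - <<'E'
from h import *
o=sensors.get_obs();p=ctl(o['tool_pos']);psi=np.radians(o['tool_rot'][2]-10.56)
d=np.array([20,20])-p;x=np.array([np.cos(psi),np.sin(psi)]);y=np.array([np.sin(psi),-np.cos(psi)])
print(p,'axis in tool',d@x,d@y,o['tool_rot'][2],o['force'])
E
```

```text
[-12.8  22.1] axis in tool -30.404610329749435 12.482374401374681 164.57645539859107 [ 0.29765742 -0.67502087 -0.12889037]
```

Force is zero at about 67°, so the fourth click has sprung in. I'll back off, rise, and clear the camera's view to verify.

Request:
drive_tool([
  {"x": 0, "y": -3, "z": 0, "rx": 0, "ry": 0, "rz": 0, "fingers": 1},
  {"x": 0, "y": -6, "z": 0, "rx": 0, "ry": 0, "rz": 0, "fingers": 1},
  {"x": 0, "y": -6, "z": -20, "rx": 0, "ry": 0, "rz": 0, "fingers": 1},
  {"x": 0, "y": -6, "z": -55, "rx": 0, "ry": 0, "rz": 0, "fingers": 1},
  {"x": 20, "y": 10, "z": -85, "rx": 0, "ry": 0, "rz": 0, "fingers": 1},
  {"x": 55, "y": 45, "z": -95, "rx": 0, "ry": 0, "rz": 0, "fingers": 1},
  {"x": 90, "y": 80, "z": -95, "rx": 0, "ry": 0, "rz": 0, "fingers": 1},
  {"x": 125, "y": 110, "z": -95, "rx": 0, "ry": 0, "rz": 0, "fingers": 1},
  {"x": 155, "y": 140, "z": -95, "rx": 0, "ry": 0, "rz": 0, "fingers": 1},
  {"x": 180, "y": 162, "z": -95, "rx": 0, "ry": 0, "rz": 0, "fingers": 1},
  {"x": 189, "y": 171, "z": -95, "rx": 0, "ry": 0, "rz": 0, "fingers": 1},
  {"x": 189, "y": 171, "z": -95, "rx": 0, "ry": 0, "rz": 0, "fingers": 1},
])

```text
time_s: 14.88
tool_pos: [0.301, 0.5491, 0.1813]
tool_rot: [-180.0, 0.0, 164.6]
force: [0.8, -1.3, 0.3]
grip_width: 0.0003
grasp_force: 0.0
```

```bash
cat > chk.py <<'E'
from h import *
t=vision.read_camera('top');o=sensors.get_obs();print(o['time_s'],o['tool_pos'],o['tool_rot'],o['force'].round(1))
f=lambda p:((np.array(p)-[215,158]+.5)*6-.5)
g=cv2.resize(cv2.cvtColor(t['image'],cv2.COLOR_RGB2GRAY)[158:258,215:335],None,fx=6,fy=6,interpolation=cv2.INTER_CUBIC)
inv=lambda u,v:((u+.5)/6-.5+215,(v+.5)/6-.5+158)
# dial: biggest dark blob near it, white line inside its hull
n,l,st,ce=cv2.connectedComponentsWithStats((g<75).astype(np.uint8))
for i in range(1,n):
    if 500<st[i,4]<40000: print('dark',ce[i].round(),st[i,4],'ctl z.0885',ctl(ray(t,inv(*ce[i]),.0885)))
c=f(proj(t,W(20,20,.092)));yy,xx=np.mgrid[:600,:720];D=np.hypot(xx-c[0],yy-c[1])
i=max(range(1,n),key=lambda i:((l==i)&(D<60)).sum())
hull=cv2.convexHull(np.argwhere(l==i)[:,::-1].astype(np.int32));H=np.zeros_like(g);cv2.fillPoly(H,[hull],1)
w=np.argwhere((cv2.erode(H,np.ones((3,3)))>0)&(g>130))[:,::-1]
print(len(w),'white mean ctl',ctl(ray(t,inv(*w.mean(0)),.092)))
q=np.array([ctl(ray(t,inv(*p),.092)) for p in w]);vx,vy,_,_=cv2.fitLine(q.astype(np.float32),2,0,.01,.01).ravel()
print('line ang',np.degrees(np.arctan2(vy,vx)),'dir from axis',np.degrees(np.arctan2(*(q.mean(0)-[20.2,21.0])[::-1])))
E
python3 chk.py
```

```text
14.925 [0.30210151 0.54816796 0.18141559] [-1.79950901e+02  5.56508579e-02  1.64479075e+02] [ 1.   0.3 -0.2]
dark [305.  57.] 2474 ctl z.0885 [71.8  0.8]
dark [451.  36.] 1897 ctl z.0885 [ 68.3 -45.9]
dark [491. 121.] 15926 ctl z.0885 [ 37.9 -52.4]
dark [280. 235.] 12817 ctl z.0885 [16.5 20.3]
dark [355. 420.] 1194 ctl z.0885 [-46.3   9.7]
466 white mean ctl [32.2 13.6]
line ang -33.217155 dir from axis -31.697013772755174
```

The line turned from about +40° to -33°, which is 4 × 18°. The lever post is at (-46,10), about 0.47 rad. Now to the post's left side.

Request:
drive_tool([
  {"x": -20, "y": -22, "z": 0, "rx": 0, "ry": 0, "rz": -0.06, "fingers": 1},
  {"x": -50, "y": -57, "z": 0, "rx": 0, "ry": 0, "rz": -0.15, "fingers": 1},
  {"x": -85, "y": -97, "z": 0, "rx": 0, "ry": 0, "rz": -0.25, "fingers": 1},
  {"x": -120, "y": -137, "z": 0, "rx": 0, "ry": 0, "rz": -0.35, "fingers": 1},
  {"x": -145, "y": -165, "z": 10, "rx": 0, "ry": 0, "rz": -0.43, "fingers": 1},
  {"x": -155.6, "y": -177, "z": 30, "rx": 0, "ry": 0, "rz": -0.455, "fingers": 1},
  {"x": -155.6, "y": -177, "z": 45, "rx": 0, "ry": 0, "rz": -0.455, "fingers": 1},
  {"x": -155.6, "y": -177, "z": 50, "rx": 0, "ry": 0, "rz": -0.455, "fingers": 1},
  {"x": -155.6, "y": -177, "z": 50, "rx": 0, "ry": 0, "rz": -0.455, "fingers": 1},
])

```text
time_s: 16.05
tool_pos: [0.4032, 0.338, 0.1314]
tool_rot: [180.0, -0.0, -169.3]
force: [0.4, 0.5, 0.3]
grip_width: 0.0003
grasp_force: 0.0
```

```bash
python3 -c "
from h import *
o=sensors.get_obs();print(o['tool_pos'],ctl(o['tool_pos']),o['tool_rot'],o['force'])"
```

```text
[0.40316106 0.33797949 0.13143872] [-45.8  31.6] [ 1.79998955e+02 -2.19878236e-02 -1.69321017e+02] [0.39966266 0.47945076 0.25350298]
```

Request:
drive_tool([
  {"x": 0, "y": 0, "z": 20, "rx": 0, "ry": 0, "rz": 0, "fingers": 1},
  {"x": 0, "y": 0, "z": 40, "rx": 0, "ry": 0, "rz": 0, "fingers": 1},
  {"x": 0, "y": 0, "z": 47, "rx": 0, "ry": 0, "rz": 0, "fingers": 1},
  {"x": 0, "y": -2, "z": 47, "rx": 0, "ry": 0, "rz": 0, "fingers": 1},
  {"x": 0, "y": -4, "z": 47, "rx": 0, "ry": 0, "rz": 0, "fingers": 1},
  {"x": 1, "y": -6, "z": 47, "rx": 0, "ry": 0, "rz": 0, "fingers": 1},
  {"x": 1, "y": -8, "z": 47, "rx": 0, "ry": 0, "rz": 0, "fingers": 1},
  {"x": 2, "y": -10, "z": 47, "rx": 0, "ry": 0, "rz": 0, "fingers": 1},
  {"x": 2, "y": -12, "z": 47, "rx": 0, "ry": 0, "rz": 0, "fingers": 1},
  {"x": 3, "y": -14, "z": 47, "rx": 0, "ry": 0, "rz": 0, "fingers": 1},
  {"x": 3, "y": -16, "z": 47, "rx": 0, "ry": 0, "rz": 0, "fingers": 1},
  {"x": 4, "y": -18, "z": 47, "rx": 0, "ry": 0, "rz": 0, "fingers": 1},
  {"x": 4, "y": -20, "z": 47, "rx": 0, "ry": 0, "rz": 0, "fingers": 1},
  {"x": 4, "y": -22, "z": 47, "rx": 0, "ry": 0, "rz": 0, "fingers": 1},
  {"x": 4, "y": -24, "z": 47, "rx": 0, "ry": 0, "rz": 0, "fingers": 1},
  {"x": 4, "y": -25, "z": 47, "rx": 0, "ry": 0, "rz": 0, "fingers": 1},
  {"x": 4, "y": -25, "z": 47, "rx": 0, "ry": 0, "rz": 0, "fingers": 1},
])

```text
time_s: 18.18
tool_pos: [0.4045, 0.3118, 0.0845]
tool_rot: [-180.0, 0.0, -169.4]
force: [-1.1, 2.0, -1.2]
grip_width: 0.0002
grasp_force: 0.8
```

Request:
drive_tool([
  {"x": 0, "y": -0.5, "z": 0, "rx": 0, "ry": 0, "rz": 0, "fingers": 1},
  {"x": 0, "y": -1, "z": 0, "rx": 0, "ry": 0, "rz": 0, "fingers": 1},
  {"x": 0, "y": -1, "z": 0, "rx": 0, "ry": 0, "rz": 0, "fingers": 1},
])

```text
time_s: 18.55
tool_pos: [0.4045, 0.3116, 0.0846]
tool_rot: [179.9, 0.0, -169.4]
force: [-1.3, 4.0, -1.2]
grip_width: 0.0008
grasp_force: 2.1
```

Request:
drive_tool([
  {"x": 0, "y": -0.5, "z": 0, "rx": 0, "ry": 0, "rz": 0, "fingers": 1},
  {"x": 0, "y": -1, "z": 0, "rx": 0, "ry": 0, "rz": 0, "fingers": 1},
  {"x": 0, "y": -1, "z": 0, "rx": 0, "ry": 0, "rz": 0, "fingers": 1},
])

```text
time_s: 18.92
tool_pos: [0.4045, 0.3115, 0.0847]
tool_rot: [179.9, 0.0, -169.3]
force: [-1.4, 6.4, -2.9]
grip_width: 0.0004
grasp_force: 3.2
```

The lever stands still at the home position, within about 0.6 mm of the expected place, and the force is rising. One firmer nudge, then I withdraw.

Request:
drive_tool([
  {"x": 0, "y": -1, "z": 0, "rx": 0, "ry": 0, "rz": 0, "fingers": 1},
  {"x": 0, "y": -2, "z": 0, "rx": 0, "ry": 0, "rz": 0, "fingers": 1},
  {"x": 0, "y": -2, "z": 0, "rx": 0, "ry": 0, "rz": 0, "fingers": 1},
])

```text
time_s: 19.3
tool_pos: [0.4046, 0.3112, 0.0848]
tool_rot: [179.7, 0.1, -169.3]
force: [-1.4, 9.5, -4.9]
grip_width: 0.0008
grasp_force: 4.9
```

Request:
drive_tool([
  {"x": 0, "y": 3, "z": 0, "rx": 0, "ry": 0, "rz": 0, "fingers": 1},
  {"x": 0, "y": 10, "z": 0, "rx": 0, "ry": 0, "rz": 0, "fingers": 1},
  {"x": 0, "y": 12, "z": -20, "rx": 0, "ry": 0, "rz": 0, "fingers": 1},
  {"x": 0, "y": 12, "z": -60, "rx": 0, "ry": 0, "rz": 0, "fingers": 1},
  {"x": 5, "y": 30, "z": -90, "rx": 0, "ry": 0, "rz": 0, "fingers": 1},
  {"x": 20, "y": 75, "z": -97, "rx": 0, "ry": 0, "rz": 0, "fingers": 1},
  {"x": 35, "y": 120, "z": -97, "rx": 0, "ry": 0, "rz": 0, "fingers": 1},
  {"x": 50, "y": 165, "z": -97, "rx": 0, "ry": 0, "rz": 0, "fingers": 1},
  {"x": 58, "y": 205, "z": -97, "rx": 0, "ry": 0, "rz": 0, "fingers": 1},
  {"x": 58, "y": 225, "z": -97, "rx": 0, "ry": 0, "rz": 0, "fingers": 1},
  {"x": 58, "y": 225, "z": -97, "rx": 0, "ry": 0, "rz": 0, "fingers": 1},
  {"x": 58, "y": 225, "z": -97, "rx": 0, "ry": 0, "rz": 0, "fingers": 1},
])

```text
time_s: 20.8
tool_pos: [0.3086, 0.5166, 0.1814]
tool_rot: [-179.9, 0.0, -169.5]
force: [0.9, -0.0, 1.0]
grip_width: 0.0004
grasp_force: 0.0
```

```bash
python3 chk.py; python3 - <<'E'
from h import *
t=vision.read_camera('top')['image'].astype(int);a=cv2.imread('pics/top0.png')[:,:,::-1].astype(int)
d=(np.abs(t-a).max(2)>40).astype(np.uint8);n,l,s,c=cv2.connectedComponentsWithStats(d)
print([(s[i].tolist()) for i in range(1,n) if s[i,4]>5 and s[i,0]>150])
E
```

```text
20.85 [0.30854133 0.51659722 0.18154478] [-1.79921470e+02  3.52655372e-02 -1.69561249e+02] [-0.4 -0.7 -0.7]
dark [305.  57.] 2436 ctl z.0885 [71.9  0.8]
dark [450.  36.] 1852 ctl z.0885 [ 68.3 -45.9]
dark [491. 121.] 15822 ctl z.0885 [ 37.9 -52.4]
dark [280. 235.] 12713 ctl z.0885 [16.5 20.3]
dark [417. 420.] 1148 ctl z.0885 [-50.5  -9. ]
528 white mean ctl [32.  13.6]
line ang -33.33577 dir from axis -32.01434032576616
[[250, 183, 19, 12, 82], [268, 200, 5, 7, 17], [254, 205, 6, 4, 14], [334, 393, 8, 5, 16], [339, 398, 10, 4, 12], [362, 409, 20, 11, 113], [335, 410, 6, 3, 9]]
```

The post is back where it began with no image difference there, the dial is four clicks on, and the loose parts have not moved.

```bash
python3 -c "
from cell import workorder;print(workorder.sign_off())"
```

```text
the job is handed in; nothing more can be done
None
```

The job is handed in: the lever was pushed aside, the dial turned exactly four clicks clockwise, and the lever pushed fully home again; a last camera check showed the lever back in place and no movement of the loose parts.

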